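Unlock the medicine box with the key from the canister

TASK

The key of the white medicine box stands in the grey canister whose lid has an upright wooden pull: tip the lid up by the pull, lift it off and lay it flat, right way up, on the worktop. Push the key fully home into the lock on top of the box (the pins are sticky: push firmly, wiggle a little), then turn it a quarter clockwise to its stop. Finish while still gripping the key and holding it turned against the spring, so that I can open the box, and leave the mug, tin and spice jar where they stand.

Things in the scene. Friction and masses are not known exactly. Their poses are not given: they have to be found in the camera images.
- canister: Grey oval storage canister under its lid, 110 (x) x 158 (y) x 128 high, walls about 5 mm, fixed to the worktop. Origin at the centre of its underside, z up. Inside is a fixed wooden block, its top 78 mm above the worktop, with a slot in its middle (wide along the canister's x) in which the key stands upright.
- lid: Loose wooden oval lid of the canister, about 120 g, 111 (x) x 159 (y) mm; its board lies 7 to 19 mm above the origin. A spigot, 0 to 7 mm, sits with about 10 mm of play inside the canister's rim. Origin: centre of the spigot's underside, about 121 mm above the worktop when seated, 0 when the lid lies right way up on the worktop. The worktop at x 0.35 to 0.50, y -0.1 to 0.1 m is clear.
- lid_pull (a point): Centre of the top edge of the lid's pull, (0, 50, 49) mm in the lid's frame. The pull is an upright wooden tab near the lid's +y end, 34 (x) x 12 (y) x 30 mm high, from 19 to 49 mm above the lid's origin; pinch it from above along the lid's y.
- lid_far (a point): Point on the underside of the lid's board at the end away from the pull, (0, -77, 7) mm in the lid's frame; when seated it lies on the canister's rim, 128 mm above the worktop.
- key: The key, loose, 30 g, upright in the block in the canister, head up, below the rim. Origin: centre of the blade's tip (48 mm above the worktop at the start), z up. Steel blade 13 (x) x 5.5 (y) mm, z = 0 to 30 mm (lowest 4 mm: 9 x 3 mm); black head 30 (x) x 9 (y) mm, z = 30 (shoulder) to 66 mm. Pinch the head from above across its 9 mm. It is the same turned half round.
- med_box: White metal medicine box, 156 (x) x 196 (y) mm, flat top 84 mm above the worktop, fixed to it; origin at the centre of its underside, front to -x. A round steel lock collar, 54 mm across, stands 4 mm above the top, centred 20 mm to the front (-x) of the middle. The bolt on the front draws back as the lock turns.
- keyway (a point): Centre of the keyway's mouth in the lock's brass plug, 88 mm above the worktop, level with the collar; turns with the plug. Slot 15 (x) x 7.5 (y) mm, straight down, z up; the blade fits either way round. Two sticky pins 10 and 16 mm down and a sprung tumbler from 24 mm down resist with up to 10 N in all. Fully home, the key's shoulder rests on the plug, tip 30 mm below this point.
- plug (a joint): Turn of the lock plug, rad: 0 locked, grows clockwise seen from above, stop at 1.60. A spring (about 0.1 N m at a quarter turn) turns it back when let go. The key has about 0.16 rad of play in the slot. Keep the key pushed in while turning: a bar blocks the plug unless the key's tip is deeper than about 27 mm.
- mug: Bystander: spotted mug, 82 x 117 x 91 mm, loose; leave it alone.
- tin: Bystander: food tin, 75 mm across, 58 mm high, loose; leave it alone.
- spice: Bystander: spice jar, 47 mm across, 108 mm high, loose; leave it alone.

How it is judged:
On the way, in this order (a step that is already met when the one before it is completed fails the run):
1. the lid is tipped up by its pull end (more than 7 degrees) while its far end is still at the rim (within 17 mm of its seat) (angle between lid's own z axis and vertical above 0.12 rad and z of lid_far in the frame of canister below 0.145 m and z of lid_pull in the frame of canister above 0.18 m), for 0.05 s.
2. the lid lies flat, right way up, on the worktop (angle between lid's own z axis and vertical below 0.08 rad and height (world z) of lid below 0.012 m and linear speed of lid below 0.03 m/s and contact force between the fingers and lid below 0.1 N), for 0.2 s.
3. the key is lifted clear of the canister in the gripper (height (world z) of key above 0.13 m and contact force between the fingers and key above 2 N), for 0.1 s.
4. the key is fully home in the lock, which is not yet turned (z of key in the frame of keyway below -0.027 m and horizontal distance between key and keyway below 0.006 m and value of joint plug below 0.3 rad), for 0.1 s.
At the end, for the whole second after the job is handed in: The key is in the lock to within 4 mm of fully home and upright within 8 degrees, the plug is held turned by more than 1.35 rad (77 degrees), the fingers still grip the key (more than 2 N), and the lid lies flat, right way up, on the worktop (value of joint plug above 1.35 rad and z of key in the frame of keyway below -0.026 m and horizontal distance between key and keyway below 0.006 m and angle between the z axis of key and the z axis of keyway, either way round below 0.15 rad and contact force between the fingers and key above 2 N and angle between lid's own z axis and vertical below 0.08 rad and height (world z) of lid below 0.012 m); the arm keeps its last pose, push and grip.
It fails at once if a bystander (mug, tin, spice jar) is moved more than 30 mm or tipped over (distance of any of mug, tin, spice from where it was at the start of the episode above 0.03 m or angle between any of mug, tin, spice's own z axis and vertical above 0.5 rad).
It also fails if it takes over 72 s, if anything falls off the work surface, if the arm or the gripper's body presses on something with over 40 N, if the wrist force passes 120 N, or if a joint passes its speed limit or range.

ROBOT

A 6-joint arm with a two-finger parallel gripper is mounted at the origin on a cart in front of the work surface, level with it; the furniture and walls round the work are solid. World frame = base frame: x ahead of the robot, y to its left, z up, the work surface at z = 0. Lengths are in m, angles in rad, forces in N, time in s.
With the tool pointing down it reaches from about 0.275 to 0.85 m from the base axis. Payload 19 kg.
Tool frame: the origin (TCP) lies at the very end of the fingers, on their centre line; the grasp point (between the pads) lies 19 mm behind it; z points along the fingers, y is the line along which they close (so a half turn about z gives the same grasp; the last joint's range is limited). The gripper opens to 85 mm and grips with 20 to 120 N. Pads are 22 mm wide; open, the fingers measure 114 mm over their backs; the gripper's body (76 mm by 85 mm) begins 54 mm behind the grasp point. The pads swing forward as they close: fully open they stand 13 mm farther back than shut.
Start: joints at [1.048, 0.15, 1.437, -0, 1.554, -0.134], TCP at [0.218, 0.532, 0.231] pointing down, gripper open.
Joint ranges: [-2.8, 2.8], [-0.68, 2.1], [0.12, 2.68], [-1.39, 4.53], [0.16, 2.79], [-2.81, 2.81]. Speed limits (rad/s): [1.89, 1.89, 2.22, 3.01, 3.01, 3.01].

INTERFACE

Orientations are given as a unit quaternion [x, y, z, w].
In Python, from rig import status, vision, workorder gives the robot as it stands.
- The arm moves only by the tool apply_moves, never from a script. Its argument "increments" is a list of rows, each a list of 5 numbers: the shift along the tool's x, y, z scaled (see below), then the turn about the tool's z scaled (see below), then the opening, from 0 (shut) to 1 (fully open). In form: [[dx, dy, dz, roll, fingers], ...]. A call has exactly 10 rows; each row is the pose to reach, as a shift and turn from the pose commanded when the call began, along the tool's axes at that moment, turning the shorter way round; what a row does not reach only later rows make up. The controller multiplies each number of a shift by 300 mm and each number of a turn by 180 degrees. A row lasts 1/10 s, in which the tool goes at most 50 mm and 8.59 degrees, less where a joint would pass 70% of its speed; a pose out of reach is approached as far as the arm can. A call with a number of a shift or a turn outside -1 to 1 is refused whole. A call with a gripper value outside its range is refused whole. The fingers move at their own pace and stop on an object; "grip_force" is the grip in N (left out, the last holds). Time passes only in rows, so rows that repeat a pose let the fingers close, or fill a call up. It gives the time, the measured TCP pose, the force, the opening and the grip force at its end, in the units of the state.
- status.read_state(): the state, without advancing time (a new reading comes with each control period).
- vision.grab_frame(name): name is "side" or "top" or "wrist"; returns a dict with "color" (400x640x3 uint8, blue, green, red), "vertical_fov" (degrees; the focal length in pixels is half the picture's height over the tangent of half this angle, whatever the lens; pixels are square), "cx", "cy" (the principal point, pixels), "view" (4x4, takes a point from world to camera coordinates); the wrist camera has in their place "mount" (4x4, takes a point from camera to tool coordinates, whose origin is the TCP and whose axes are the flange's). Camera axes: x right, y up, looking along -z (the intrinsics and any distortion apply to the point x, -y, -z); pixel columns grow to the right and rows downward; lengths in m; the calibration is good to about 2 mm. A picture is of the moment at which its call begins: read the wrist's pose just before it. There is no depth.
- workorder.sign_off(): hands the job in; it is judged then, once.
The state is a dict: "clock": time; "joints": joint angles; "qd": joint speeds; "joint_efforts": joint torques, N m; "ee_pos": TCP position; "tool_rot": TCP orientation; "wrist_force": force on the tool from outside, world axes, zero at the start; "moment": the same for the moment, N m; "grip_width": opening from 0.0 (shut) to 1.0 (fully open); "grip_force": force on a finger pad.
Only numpy, scipy, OpenCV 4.12 (cv2) and the standard library are available. Lean on these libraries where they do the work, as an engineer would, in place of code of your own. Each camera call takes 0.05 s, during which the arm holds its last target. There are 200 camera calls.

## Working session

There is one attempt and no reset: what is moved stays moved. The work goes in short steps, Python scripts to look and compute and a tool call to move; the robot and the scene stay as the last step left them, time stands still between calls to the robot, and variables do not carry over. Pictures are saved under pics/ and viewed, at most 10 in all, crops included, and the job is handed in when it is done.

Besides the shell and the picture viewer there is one more tool, called after "Emit:" by a JSON object that holds its "fn" and its "kwargs", one argument or row to a line. apply_moves: Moves the arm, as the interface text tells. Its arguments: {"type":"object","properties":{"increments":{"type":"array"},"grip_force":{"type":"number"}},"required":["increments"]}

```bash
mkdir -p pics; python3 - <<'E'
from rig import status, vision
import cv2, numpy as np, pickle
s=status.read_state(); print(s)
F={}
for n in ("top","side","wrist"):
    f=vision.grab_frame(n); F[n]=f; cv2.imwrite(f"pics/{n}0.png",f["color"])
    print(n,{k:(np.round(v,4).tolist() if hasattr(v,'shape') else v) for k,v in f.items() if k!="color"})
pickle.dump(F,open("f0.pkl","wb"))
E
```

```text
{'clock': 0.0, 'joints': array([ 1.04798991e+00,  1.50965813e-01,  1.43800149e+00, -3.96675092e-06,
        1.55380500e+00, -1.34010966e-01]), 'qd': array([ 0.0001989 ,  0.00064958, -0.0001724 , -0.00064561, -0.0004556 ,
       -0.00083495]), 'joint_efforts': array([-3.24271496e-03, -7.13044095e+01, -5.70853794e+01, -3.93798837e-04,
        8.95837380e-03, -4.34519484e-05]), 'ee_pos': array([0.21787231, 0.53186598, 0.23070166]), 'tool_rot': array([ 1.93175571e-01,  9.81164028e-01, -5.58944938e-04, -1.88364239e-04]), 'wrist_force': array([-0.84035268,  0.26795352,  0.19089344]), 'moment': array([-0.00247603,  0.02370358,  0.01521237]), 'grip_force': 0.0, 'grip_width': 0.997814747588294}
top {'vertical_fov': 46.376530065381786, 'cx': 319.5600860257936, 'cy': 198.34886526665463, 'view': [[-0.389, -0.9212, -0.0063, 0.2321], [0.8783, -0.3729, 0.2993, -0.5239], [-0.2781, 0.1109, 0.9541, -1.3385], [0.0, 0.0, 0.0, 1.0]]}
side {'vertical_fov': 45.2368961527458, 'cx': 320.02241246591393, 'cy': 204.75122965581102, 'view': [[0.9998, -0.0093, 0.0161, -0.5581], [-0.0071, 0.6105, 0.792, -0.0908], [-0.0172, -0.792, 0.6103, -1.6278], [0.0, 0.0, 0.0, 1.0]]}
wrist {'vertical_fov': 67.45446194774857, 'cx': 319.0425136080729, 'cy': 200.01138214059932, 'mount': [[0.0008, 0.9467, 0.322, 0.0826], [1.0, -0.0007, -0.0004, 0.0004], [-0.0001, 0.322, -0.9467, -0.1437], [0.0, 0.0, 0.0, 1.0]]}
```

View pics/top0.png

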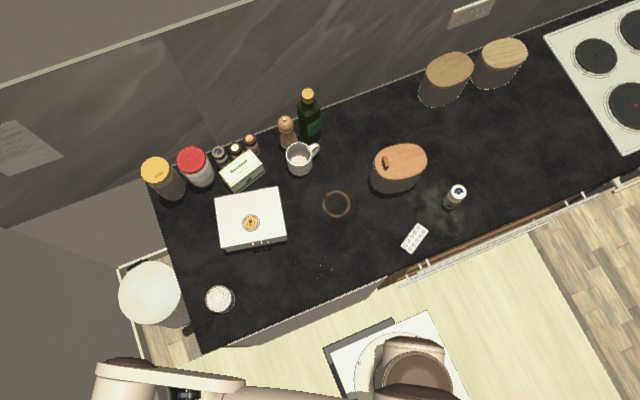

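View pics/side0.png

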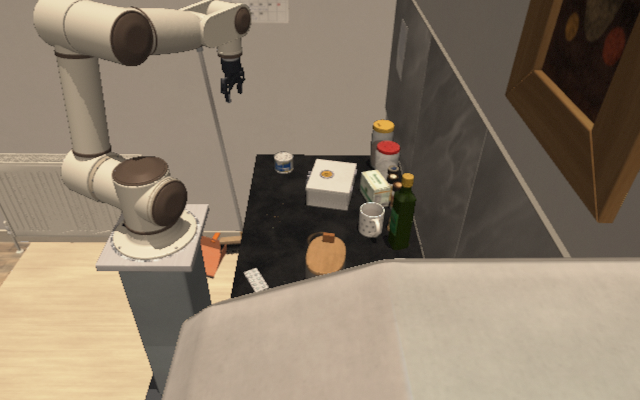

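Top view: the canister lid is at about (402,161) with its pull at (386,162), and the lock collar is at (251,223). The mug is at (300,158), the tin at (220,298), and the spice jar probably at (456,195). The side view shows the lid at (326,255) with the pull at (328,238), and the lock at (327,174).

```bash
cat > h.py <<'E'
import numpy as np, cv2
from scipy.spatial.transform import Rotation as R
def cam2world(f, s=None):
    if "view" in f: return np.linalg.inv(f["view"])
    T=np.eye(4); T[:3,:3]=R.from_quat(s["tool_rot"]).as_matrix(); T[:3,3]=s["ee_pos"]
    return T@f["mount"]
def foc(f): return f["color"].shape[0]/2/np.tan(np.radians(f["vertical_fov"])/2)
def p2w(f,u,v,z,s=None):
    C=cam2world(f,s); d=C[:3,:3]@np.array([(u-f["cx"])/foc(f),-(v-f["cy"])/foc(f),-1]); o=C[:3,3]
    return o+d*(z-o[2])/d[2]
def w2p(f,p,s=None):
    q=np.linalg.inv(cam2world(f,s))@np.append(p,1); F=foc(f)
    return np.array([f["cx"]+F*q[0]/-q[2], f["cy"]-F*q[1]/-q[2]])
E
python3 - <<'E'
from h import *; import pickle
F=pickle.load(open("f0.pkl","rb")); t=F["top"]; s=F["side"]
print(cam2world(t)[:3,3],cam2world(s)[:3,3])
for n,u,v,z in [("lid",402,161,.14),("pull",386,160,.17),("lock",251,223,.088),("mug",300,158,.05),("tin",220,298,.05),("spice",457,192,.1),("blister",414,238,0)]: print(n,p2w(t,u,v,z))
for n,u,v,z in [("lid",326,254,.14),("pull",328,236,.17),("lock",327,174.5,.088)]: print(n,p2w(s,u,v,z))
a=cv2.resize(t["color"][130:210,355:475],None,fx=5,fy=5,interpolation=cv2.INTER_CUBIC)
b=cv2.resize(t["color"][180:260,205:305],None,fx=4,fy=4,interpolation=cv2.INTER_CUBIC)
b2=cv2.resize(s["color"][225:300,285:365],None,fx=4,fy=4,interpolation=cv2.INTER_CUBIC)
c=np.zeros((600,800,3),np.uint8); c[:400,:600]=a; 
cv2.imwrite("pics/c0.png",a); 
d=np.zeros((320,740,3),np.uint8); d[:,:400]=b; d[:300,410:730]=b2; cv2.imwrite("pics/c1.png",d)
E
```

```text
[0.17824556 0.16685451 1.4354284 ] [ 0.529332   -1.23899912  1.07438199]
lid [ 0.56720082 -0.25514038  0.14      ]
pull [ 0.57923218 -0.20390024  0.17      ]
lock [0.57984949 0.22813262 0.088     ]
mug [0.73100469 0.0108038  0.05      ]
tin [0.41476758 0.39189049 0.05      ]
spice [ 0.42443464 -0.3762478   0.1       ]
blister [ 0.36087191 -0.22177829  0.        ]
lid [ 0.57043177 -0.25346254  0.14      ]
pull [ 0.57623331 -0.21095161  0.17      ]
lock [0.58448431 0.22305072 0.088     ]
```

View pics/c0.png

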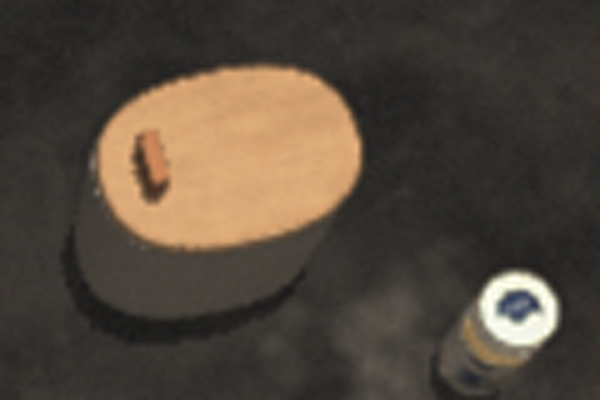

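The crop shows the lid oval centred at about (401,161) in the full image and the top of the pull at about (386,161). I'll fit the oval and the lock numerically.

```bash
python3 - <<'E'
from h import *; import pickle
F=pickle.load(open("f0.pkl","rb")); 
def fit(f,box,thr,z,name,hull=True):
    u0,v0,u1,v1=box; c=f["color"][v0:v1,u0:u1].astype(int)
    m=thr(c).astype(np.uint8)
    n,l,st,_=cv2.connectedComponentsWithStats(m); k=1+np.argmax(st[1:,4]); 
    cs,_=cv2.findContours((l==k).astype(np.uint8),cv2.RETR_EXTERNAL,cv2.CHAIN_APPROX_NONE)
    pts=np.array([p2w(f,u0+p[0][0],v0+p[0][1],z)[:2] for p in cs[0]],np.float32)
    h=cv2.convexHull(pts); print(name,st[k],"rect",cv2.minAreaRect(h)); 
    print("   ell",cv2.fitEllipse(pts))
wood=lambda c:(c[...,2]-c[...,0]>40)&(c[...,2]>110)
fit(F["top"],(355,130,475,210),wood,.14,"lid top")
fit(F["side"],(285,230,365,290),wood,.14,"lid side")
wh=lambda c:c.min(-1)>125
fit(F["top"],(205,180,305,260),wh,.084,"box top")
fit(F["side"],(295,150,362,215),wh,.084,"box side")
st=lambda c:(c[...,2]-c[...,0]>25)
fit(F["top"],(235,205,270,240),st,.088,"lock top")
fit(F["side"],(305,160,345,190),st,.088,"lock side")
E
```

```text
lid top [  19   13   53   37 1537] rect ((0.5698639154434204, -0.25057902932167053), (0.1582711935043335, 0.11125339567661285), 80.4041519165039)
   ell ((0.5698578953742981, -0.2506870925426483), (0.11247210204601288, 0.16225747764110565), 171.27407836914062)
lid side [  21    2   40   43 1264] rect ((0.5697245597839355, -0.2471611350774765), (0.17405977845191956, 0.10906244069337845), 80.99605560302734)
   ell ((0.5694090723991394, -0.2495337426662445), (0.10993189364671707, 0.1698579341173172), 171.33743286132812)
box top [   9    6   73   62 3239] rect ((0.5986708998680115, 0.22618511319160461), (0.19750171899795532, 0.16868413984775543), 78.40850830078125)
   ell ((0.6031439304351807, 0.22514475882053375), (0.18060392141342163, 0.23447424173355103), 168.48390197753906)
box side [  11    9   50   35 1262] rect ((0.6004049181938171, 0.2259305715560913), (0.20078355073928833, 0.16718469560146332), 78.33605194091797)
   ell ((0.6019635796546936, 0.22570765018463135), (0.18605531752109528, 0.22474093735218048), 169.9814453125)
lock top [  7   9  18  18 215] rect ((0.5830910801887512, 0.2299613058567047), (0.05050799250602722, 0.050713952630758286), 55.59825897216797)
   ell ((0.583152174949646, 0.22939863801002502), (0.0478980615735054, 0.04830949380993843), 114.18421936035156)
lock side [   1    0   39   30 1011] rect ((0.5794445276260376, 0.2256811261177063), (0.19548861682415009, 0.13502320647239685), 87.1982192993164)
   ell ((0.5842981934547424, 0.22053129971027374), (0.1466682106256485, 0.21731829643249512), 169.92718505859375)
```

View pics/c1.png

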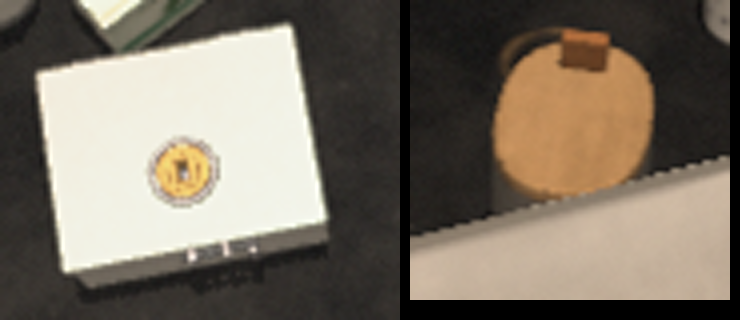

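Both cameras agree. The lid is centred at (0.570,−0.250) with yaw about −9°, so the pull is at (0.578,−0.201). The lock is at about (0.582,0.229) with yaw about −11.6°. Next I'll work out the approach to the pull.

```bash
cat >> h.py <<'E'
def inc(s,p,ydeg):
    "increments (tool axes, scaled) from the present pose to world p with tool y at ydeg"
    M=R.from_quat(s["tool_rot"]).as_matrix(); d=M.T@(np.array(p)-s["ee_pos"])
    a=np.degrees(np.arctan2(M[1,1],M[0,1])); r=(ydeg-a+90)%180-90
    return np.round(np.append(d/.3,-r/180),4)
E
python3 - <<'E'
from h import *; from rig import status
s=status.read_state(); d=inc(s,(.578,-.201,.25),81); print(d, d/3)
E
```

```text
[-2.0369 -1.8057 -0.0625 -0.0738] [-0.67896667 -0.6019     -0.02083333 -0.0246    ]
```

Emit:
{"fn": "apply_moves", "kwargs": {
  "increments": [
    [-0.1, -0.09, -0.02, -0.01, 1],
    [-0.2, -0.18, -0.03, -0.02, 1],
    [-0.31, -0.27, -0.04, -0.03, 1],
    [-0.42, -0.37, -0.06, -0.04, 1],
    [-0.53, -0.47, -0.06, -0.05, 1],
    [-0.64, -0.57, -0.06, -0.06, 1],
    [-0.75, -0.66, -0.06, -0.074, 1],
    [-0.85, -0.75, -0.06, -0.074, 1],
    [-0.95, -0.84, -0.06, -0.074, 1],
    [-1, -0.886, -0.06, -0.074, 1]
  ]
}}

```text
clock: 1.15
ee_pos: [0.3956, 0.1699, 0.2492]
tool_rot: [0.079, 0.997, -0.0, 0.0]
wrist_force: [-0.0, 1.2, -0.8]
grip_width: 1.0
grip_force: 0.0
```

```bash
python3 - <<'E'
from h import *; from rig import status
s=status.read_state(); d=inc(s,(.578,-.201,.25),81); print(d, s["ee_pos"],s["joints"])
E
```

```text
[-7.9520e-01 -1.1251e+00 -1.8000e-03 -4.0000e-04] [0.39560971 0.16991656 0.24922392] [ 2.26772828e-01 -1.62191561e-01  1.71240662e+00 -5.59422202e-04
  1.59141955e+00 -1.18579833e+00]
```

Emit:
{"fn": "apply_moves", "kwargs": {
  "increments": [
    [-0.08, -0.1, 0, 0, 1],
    [-0.17, -0.21, 0, 0, 1],
    [-0.26, -0.33, 0, 0, 1],
    [-0.35, -0.45, 0, 0, 1],
    [-0.44, -0.57, 0, 0, 1],
    [-0.53, -0.69, 0, 0, 1],
    [-0.62, -0.81, 0, 0, 1],
    [-0.7, -0.91, 0, 0, 1],
    [-0.75, -0.98, 0, 0, 1],
    [-0.78, -1, 0, 0, 1]
  ]
}}

```text
clock: 2.15
ee_pos: [0.5797, -0.1626, 0.2484]
tool_rot: [0.079, 0.997, -0.0, -0.001]
wrist_force: [-0.0, 0.8, 0.1]
grip_width: 0.998
grip_force: 0.0
```

```bash
python3 - <<'E'
from h import *; from rig import status,vision
s=status.read_state(); d=inc(s,(.578,-.201,.25),81); print(d, s["ee_pos"],s["joints"])
f=vision.grab_frame("wrist"); cv2.imwrite("pics/w1.png",f["color"]); print(w2p(f,(.578,-.201,.17),s),w2p(f,(.570,-.2505,.14),s))
import pickle; pickle.dump((f,s),open("f1.pkl","wb"))
E
```

```text
[-0.0147 -0.1271 -0.0052 -0.0004] [ 0.57965488 -0.16264501  0.24844041] [-4.01239876e-01  2.03037080e-01  1.34166888e+00 -4.25871840e-04
  1.59808268e+00 -1.81365643e+00]
[270.640314   213.63401556] [219.4739781  201.23493104]
```

View pics/w1.png

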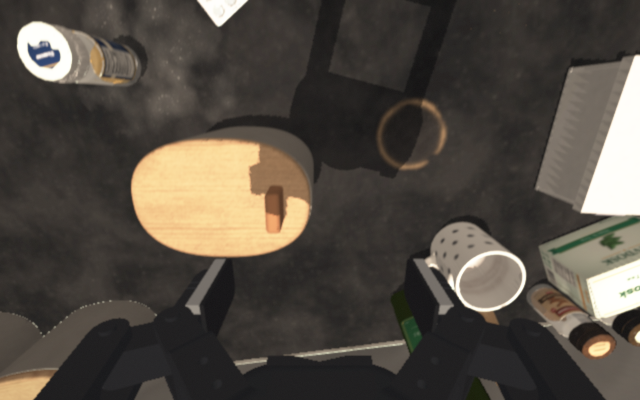

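The wrist view has the lid oval centred at about (222,197) and the pull spanning about (265–285,185–233), a few pixels off the prediction. I'll refit the lid from here.

```bash
python3 - <<'E'
from h import *; import pickle
f,s=pickle.load(open("f1.pkl","rb")); c=f["color"].astype(int)
m=((c[...,2]-c[...,0]>25)).astype(np.uint8); m[:,340:]=0; m[265:]=0
n,l,st,_=cv2.connectedComponentsWithStats(m); k=1+np.argmax(st[1:,4]); print(st[k])
cs,_=cv2.findContours((l==k).astype(np.uint8),cv2.RETR_EXTERNAL,cv2.CHAIN_APPROX_NONE)
for z in(.14,):
  h=cv2.convexHull(np.array([p2w(f,*p[0],z,s)[:2] for p in cs[0]],np.float32)); print(cv2.minAreaRect(h),cv2.fitEllipse(h))
r=((c[...,2]-c[...,0]>35)&(c[...,1]<110)&(c[...,2]-c[...,1]>25)).astype(np.uint8); r[:,:255]=0;r[:,300:]=0;r[:175]=0;r[245:]=0
n,l,st,_=cv2.connectedComponentsWithStats(r); k=1+np.argmax(st[1:,4]); print(st[k])
for yaw,dy in((-9,0),):
  for dx,dy in((0,0),(0,.005)):
    Q=R.from_euler("z",yaw,degrees=True)
    print(dx,dy,[w2p(f,np.array([.570+dx,-.2505+dy,.121])+Q.apply([a*.017,.05+b*.006,z]),s).round().tolist() for z in(.019,.049) for a in(-1,1) for b in(-1,1)])
cv2.imwrite("pics/w1c.png",cv2.resize(f["color"][165:255,225:335],None,fx=5,fy=5,interpolation=cv2.INTER_CUBIC))
E
```

```text
[  130   137   182   121 18228]
((0.5700881481170654, -0.24887323379516602), (0.15967896580696106, 0.11239924281835556), 80.97142028808594) ((0.5702183246612549, -0.24878528714179993), (0.11722670495510101, 0.16542549431324005), 172.1619415283203)
[265 184  20  44 573]
0 0 [[268.0, 183.0], [282.0, 183.0], [270.0, 219.0], [283.0, 219.0], [262.0, 193.0], [277.0, 193.0], [264.0, 233.0], [279.0, 233.0]]
0 0.005 [[273.0, 182.0], [287.0, 182.0], [275.0, 218.0], [289.0, 218.0], [268.0, 192.0], [283.0, 192.0], [270.0, 232.0], [285.0, 232.0]]
```

View pics/w1c.png

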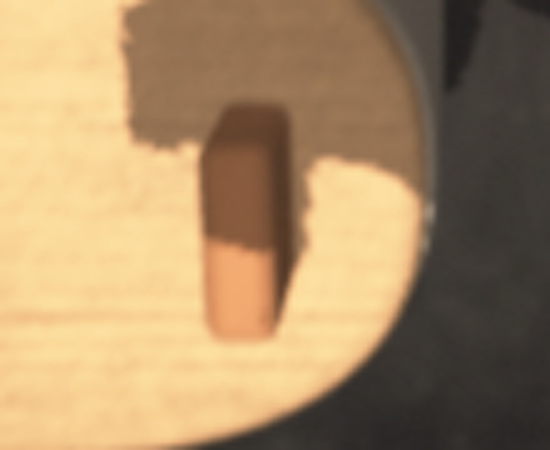

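The crop puts the top face of the pull at (266–280,194–233), so its centre is at about (0.578,−0.199). I'll descend onto its upper part and close lightly.

Emit:
{"fn": "apply_moves", "kwargs": {
  "increments": [
    [-0.013, -0.08, 0.03, 0, 1],
    [-0.013, -0.121, 0.12, 0, 0.7],
    [-0.013, -0.121, 0.22, 0, 0.6],
    [-0.013, -0.121, 0.29, 0, 0.5],
    [-0.013, -0.121, 0.305, 0, 0.5],
    [-0.013, -0.121, 0.305, 0, 0.3],
    [-0.013, -0.121, 0.305, 0, 0.1],
    [-0.013, -0.121, 0.305, 0, 0],
    [-0.013, -0.121, 0.305, 0, 0],
    [-0.013, -0.121, 0.305, 0, 0]
  ],
  "grip_force": 20
}}

```text
clock: 3.2
ee_pos: [0.578, -0.1967, 0.1593]
tool_rot: [0.078, 0.997, -0.0, 0.001]
wrist_force: [-0.4, 2.9, 7.2]
grip_width: 0.129
grip_force: 26.0
```

Emit:
{"fn": "apply_moves", "kwargs": {
  "increments": [
    [0, -0.002, -0.008, 0, 0],
    [0, -0.005, -0.016, 0, 0],
    [0, -0.009, -0.024, 0, 0],
    [0, -0.013, -0.032, 0, 0],
    [0, -0.017, -0.04, 0, 0],
    [0, -0.021, -0.048, 0, 0],
    [0, -0.025, -0.056, 0, 0],
    [0, -0.029, -0.064, 0, 0],
    [0, -0.03, -0.068, 0, 0],
    [0, -0.03, -0.068, 0, 0]
  ]
}}

```text
clock: 4.2
ee_pos: [0.5761, -0.2058, 0.1784]
tool_rot: [0.078, 0.997, -0.0, 0.0]
wrist_force: [0.2, 0.1, -1.6]
grip_width: 0.129
grip_force: 24.9
```

```bash
python3 - <<'E'
from h import *; from rig import status,vision
s=status.read_state(); print(s["ee_pos"],s["wrist_force"],s["moment"],s["grip_width"])
f=vision.grab_frame("side"); g=vision.grab_frame("wrist"); t=vision.grab_frame("top")
a=cv2.resize(f["color"][190:310,265:385],(480,480),interpolation=cv2.INTER_CUBIC)
b=cv2.resize(g["color"][100:400,60:380],(320,300))
d=np.zeros((480,800,3),np.uint8); d[:,:480]=a; d[:300,480:]=b; cv2.imwrite("pics/t2.png",d)
E
```

```text
[ 0.57610405 -0.20582477  0.17839872] [ 0.16127907  0.0683209  -1.60044161] [ 0.08504496 -0.04461632 -0.03135023] 0.12865245505170927
```

View pics/t2.png

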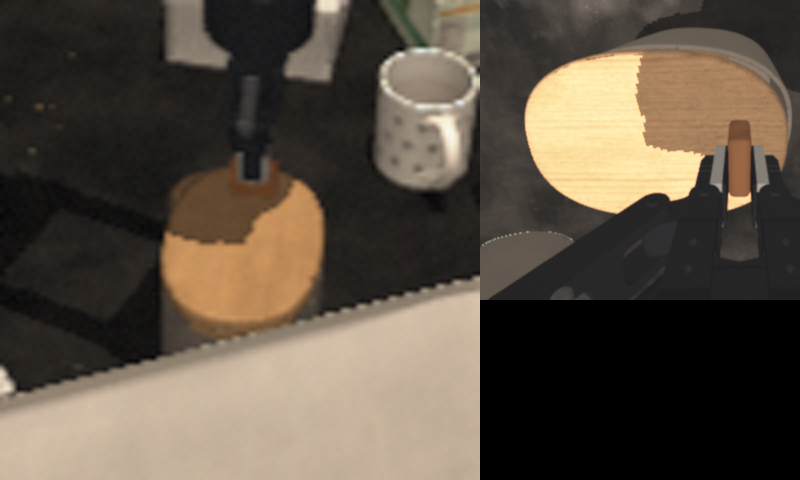

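The side and wrist views show the lid raised in the grip, but I can't judge its tilt by eye. I'll estimate it from the contour.

```bash
cat >> h.py <<'E'
def lidmask(f,box=None):
    c=f["color"].astype(int); m=((c[...,2]-c[...,0]>25)).astype(np.uint8)
    if box: k=np.zeros_like(m); k[box[1]:box[3],box[0]:box[2]]=1; m*=k
    n,l,st,_=cv2.connectedComponentsWithStats(m); k=1+np.argmax(st[1:,4]); return (l==k)
def lidpts(top,yaw,tilt):
    "outline of the board (top and bottom) with the pull's top at 'top'"
    a=np.linspace(0,2*np.pi,72,endpoint=False); e=lambda v:np.sign(v)*abs(v)**.9
    P=np.array([[.0555*e(np.cos(t)),.0795*e(np.sin(t)),z] for z in(.019,) for t in a])-[0,.05,.049]
    return R.from_euler("zx",[yaw,0],degrees=True).apply(R.from_euler("x",tilt,degrees=True).apply(P))+top
E
python3 - <<'E'
from h import *; from rig import status,vision
s=status.read_state(); f=vision.grab_frame("wrist"); g=vision.grab_frame("side")
m=lidmask(f,(60,100,400,330)); v,u=np.nonzero(m); print("wrist",u.min(),v[u==u.min()].mean(),"top",v.min(),u[v==v.min()].mean(),u.max())
m2=lidmask(g,(290,225,360,290)); v,u=np.nonzero(m2); print("side",u.min(),u.max(),v.max(),u[v==v.max()].mean())
for t in(0,4,8,12):
    top=np.array([.5761,-.2058,.1784-.1593+.170]); P=lidpts(top,-9,t)
    w=np.array([w2p(f,p,s) for p in P]); q=np.array([w2p(g,p) for p in P])
    i=w[:,0].argmin(); j=w[:,1].argmin(); k=q[:,1].argmax(); print(t,w[i].round(),w[j].round(),w[:,0].max().round(),"side",q[k].round(1),q[:,0].min().round(1),q[:,0].max().round(1))
E
```

```text
wrist 104 220.0 top 145 244.19230769230768 370
side 290 359 289 324.5
0 [101. 225.] [226. 151.] 367.0 side [325.6 269.8] 304.9 345.6
4 [115. 219.] [232. 150.] 371.0 side [325.6 271.5] 305.1 345.6
8 [128. 214.] [223. 149.] 375.0 side [323.7 273. ] 305.2 345.6
12 [141. 210.] [230. 148.] 379.0 side [323.9 274.3] 305.4 345.7
```

The lid came up level (about 0–1° tilt), because the pads hold it stiffly. I'll set it back down and open slightly, then push the tab toward −y. The spigot should then catch on the far wall and the lid will tip about its far end.

Emit:
{"fn": "apply_moves", "kwargs": {
  "increments": [
    [0, 0.006, 0.02, 0, 0],
    [0, 0.012, 0.04, 0, 0],
    [0, 0.015, 0.055, 0, 0],
    [0, 0.015, 0.066, 0, 0],
    [0, 0.015, 0.066, 0, 0],
    [0, 0.015, 0.066, 0, 0.3],
    [0, 0.015, 0.066, 0, 0.3],
    [0, 0.015, 0.09, 0, 0.3],
    [0, 0.015, 0.09, 0, 0.3],
    [0, 0.015, 0.09, 0, 0.3]
  ]
}}

```text
clock: 5.45
ee_pos: [0.5766, -0.2013, 0.1507]
tool_rot: [0.078, 0.997, 0.0, -0.0]
wrist_force: [0.5, 0.3, 0.0]
grip_width: 0.299
grip_force: 0.0
```

Emit:
{"fn": "apply_moves", "kwargs": {
  "increments": [
    [0, -0.01, 0, 0, 0.3],
    [0, -0.02, 0, 0, 0.3],
    [0, -0.03, 0, 0, 0.3],
    [0, -0.035, 0, 0, 0.3],
    [0, -0.04, 0, 0, 0.3],
    [0, -0.045, 0, 0, 0.3],
    [0, -0.05, 0, 0, 0.3],
    [0, -0.055, 0, 0, 0.3],
    [0, -0.06, 0, 0, 0.3],
    [0, -0.06, 0, 0, 0.3]
  ]
}}

```text
clock: 6.45
ee_pos: [0.5748, -0.2157, 0.1519]
tool_rot: [0.077, 0.997, 0.003, 0.001]
wrist_force: [5.1, 28.9, 10.9]
grip_width: 0.297
grip_force: 14.9
```

```bash
python3 - <<'E'
from h import *; from rig import status,vision
s=status.read_state(); print(s["ee_pos"],s["wrist_force"],s["moment"],s["grip_width"])
f=vision.grab_frame("wrist"); cv2.imwrite("pics/w3.png",f["color"][80:400,40:440])
m=lidmask(f,(40,80,400,330)); v,u=np.nonzero(m); print("wrist",u.min(),v[u==u.min()].mean(),"top",v.min(),u.max())
E
```

```text
[ 0.57484947 -0.21572496  0.15188741] [ 5.12290181 28.905735   10.93375348] [ 4.90689296 -0.69384583 -0.03784235] 0.29718842275166496
wrist 106 225.0 top 150 394
```

View pics/w3.png

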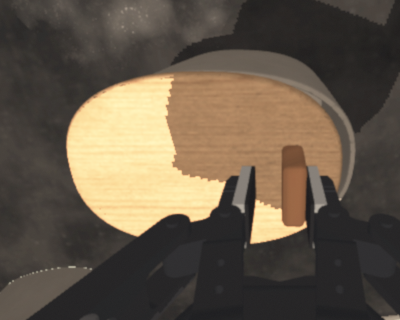

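The left of the tab is clear and the right pad presses it with 29 N. The lid is jammed because pad friction holds the tab down. I'll raise the tool while still pressing, so the same friction lifts the pull end.

Emit:
{"fn": "apply_moves", "kwargs": {
  "increments": [
    [0, 0.004, -0.008, 0, 0.3],
    [0, 0.003, -0.017, 0, 0.3],
    [0, 0.001, -0.026, 0, 0.3],
    [0, -0.002, -0.035, 0, 0.3],
    [0, -0.005, -0.044, 0, 0.3],
    [0, -0.008, -0.053, 0, 0.3],
    [0, -0.012, -0.062, 0, 0.3],
    [0, -0.015, -0.071, 0, 0.3],
    [0, -0.018, -0.077, 0, 0.3],
    [0, -0.018, -0.077, 0, 0.3]
  ]
}}

```text
clock: 7.5
ee_pos: [0.5735, -0.2235, 0.1749]
tool_rot: [0.078, 0.997, 0.001, 0.0]
wrist_force: [2.0, 8.5, 3.4]
grip_width: 0.299
grip_force: 5.1
```

```bash
python3 - <<'E'
from h import *; from rig import status,vision
s=status.read_state(); print(s["ee_pos"],s["wrist_force"],s["moment"],s["grip_width"])
f=vision.grab_frame("wrist"); g=vision.grab_frame("side")
m=lidmask(f,(40,80,400,330)); v,u=np.nonzero(m); print("wrist",u.min(),v[u==u.min()].mean(),"top",v.min(),u.max())
d=np.zeros((480,800,3),np.uint8); d[:320,:400]=f["color"][80:400,40:440]; d[:400,400:]=cv2.resize(g["color"][200:300,275:375],(400,400),interpolation=cv2.INTER_CUBIC)
cv2.imwrite("pics/w4.png",d)
for t in(0,4,8,12):
  # lid far board-bottom end at rim: seat position shifted along lid -y
  for sh in(-.005,-.01):
    far=np.array([.5702,-.249,.128])+R.from_euler("z",-9,degrees=True).apply([0,-.077+sh,0])
    top=far+R.from_euler("z",-9,degrees=True).apply(R.from_euler("x",t,degrees=True).apply([0,.127,.042]))
    w=np.array([w2p(f,p,s) for p in lidpts(top,-9,t)]); i=w[:,0].argmin(); print(t,sh,top.round(3),w[i].round(),w[:,1].min().round(),w[:,0].max().round())
E
```

```text
[ 0.57353593 -0.22350693  0.17489428] [1.98554256 8.51359112 3.36494071] [ 1.66878967 -0.31832341 -0.00676168] 0.298871038450364
wrist 142 210.0 top 145 397
0 -0.005 [ 0.577 -0.205  0.17 ] [148. 216.] 147.0 393.0
0 -0.01 [ 0.576 -0.209  0.17 ] [140. 216.] 147.0 386.0
4 -0.005 [ 0.577 -0.208  0.179] [147. 216.] 149.0 396.0
4 -0.01 [ 0.576 -0.213  0.179] [139. 216.] 149.0 387.0
8 -0.005 [ 0.576 -0.212  0.187] [146. 216.] 150.0 397.0
8 -0.01 [ 0.575 -0.216  0.187] [138. 216.] 150.0 388.0
12 -0.005 [ 0.575 -0.216  0.195] [145. 216.] 151.0 396.0
12 -0.01 [ 0.575 -0.221  0.195] [137. 216.] 151.0 387.0
```

View pics/w4.png

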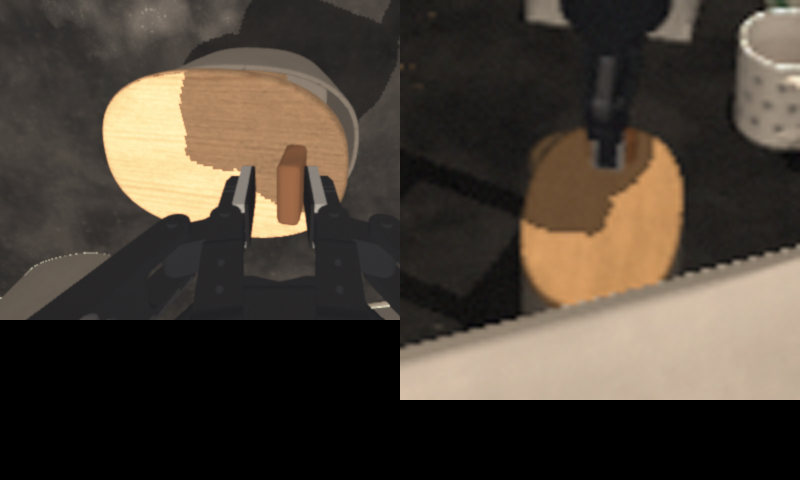

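The tab now leans and a gap shows at the pull end of the rim: the lid has tipped about 9–10° with its far end still on the rim. I'll tip it a little more for margin, then lower it back and regrip.

Emit:
{"fn": "apply_moves", "kwargs": {
  "increments": [
    [0, -0.003, -0.006, 0, 0.3],
    [0, -0.006, -0.012, 0, 0.3],
    [0, -0.009, -0.018, 0, 0.3],
    [0, -0.012, -0.024, 0, 0.3],
    [0, -0.014, -0.027, 0, 0.3],
    [0, -0.014, -0.027, 0, 0.3],
    [0, -0.014, -0.027, 0, 0.3],
    [0, -0.014, -0.027, 0, 0.3],
    [0, -0.014, -0.027, 0, 0.3],
    [0, -0.014, -0.027, 0, 0.3]
  ]
}}

```text
clock: 8.6
ee_pos: [0.5729, -0.2275, 0.1828]
tool_rot: [0.078, 0.997, 0.001, 0.0]
wrist_force: [1.1, 8.4, 5.7]
grip_width: 0.301
grip_force: 5.4
```

```bash
python3 - <<'E'
from h import *; from rig import status,vision
from scipy.optimize import minimize
s=status.read_state(); print(s["ee_pos"],s["wrist_force"])
f=vision.grab_frame("wrist"); cv2.imwrite("pics/w5.png",f["color"])
m=lidmask(f,(40,80,400,330)); v,u=np.nonzero(m); print(u.min(),v.min(),u.max())
# near (-x) silhouette of the lid plus far end: fit shift, height and tilt
C=[(x,np.nonzero(m[:,x])[0].min()) for x in range(u.min()+2,330,6)]
C=np.array(C,float)
def cost(q):
    P=lidpts(np.array([.575+q[2]*.01,-.215+q[0]*.01,.19+q[1]*.01]),-9,q[3]*10); w=np.array([w2p(f,p,s) for p in P]).astype(np.float32)
    return sum(cv2.pointPolygonTest(cv2.convexHull(w),tuple(c),True)**2 for c in C)+50*(q[2])**2
r=minimize(cost,[0,0,0,.5],method="Nelder-Mead",options=dict(maxiter=600)); print(r.x*[10,10,10,10],r.fun/len(C))
E
```

```text
[ 0.57286748 -0.22749515  0.18284457] [1.08008192 8.4430142  5.72721777]
154 143 399
[12.61805321 17.95429252 -3.69474306  5.41193549] 1.8863404538096442
```

```bash
cat > fit.py <<'E'
from h import *; from rig import status,vision
from scipy.optimize import minimize
def tiltfit(f,s):
    m=lidmask(f,(40,80,400,330)); v,u=np.nonzero(m)
    C=np.array([(x,np.nonzero(m[:,x])[0].min()) for x in range(u.min()+2,u.min()+220,6)],float)
    c=f["color"].astype(int); t=((c[...,2]-c[...,0]>35)&(c[...,1]<125)&(c[...,2]>1.45*c[...,1])).astype(np.uint8)
    t[:,:300]=0; t[:,380:]=0; t[:200]=0; t[320:]=0
    n,l,st,_=cv2.connectedComponentsWithStats(t); k=1+np.argmax(st[1:,4]); T=(l==k); print("tab",st[k])
    tp=np.argwhere(T)[:,::-1]
    hull=cv2.convexHull(tp.astype(np.int32))[:,0].astype(float)
    Q=R.from_euler("z",-9,degrees=True); base=np.array([.5702,-.249,.128])
    tab=np.array([[a*.017,.05+b*.006,z] for a in(-1,1) for b in(-1,1) for z in(.019,.049)])
    def model(q):
        Rt=R.from_euler("x",q[2]*10,degrees=True); far=base+Q.apply([q[3]*.01,-.077+q[0]*.01,q[1]*.01])
        g=lambda P:far+Q.apply(Rt.apply(np.asarray(P)-[0,-.077,.007]))
        P=lidpts(np.zeros(3),0,0)+[0,.05,.049]
        pr=lambda X:cv2.convexHull(np.array([w2p(f,p,s) for p in X],np.float32))
        return pr(g(P)),pr(g(tab))
    def cost(q):
        a,b=model(q); d=lambda h,X:np.mean([min(abs(cv2.pointPolygonTest(h,tuple(x),True)),6)**2 for x in X])
        return d(a,C)+2*d(b,hull)+.3*q[3]**2
    best=min((minimize(cost,[-.7,z0,t0,0],method="Nelder-Mead",options=dict(maxiter=500)) for t0 in(.2,1.2) for z0 in(0,.8)),key=lambda r:r.fun)
    print("shift mm, far lift mm, tilt deg, dx mm",(best.x*10).round(1),best.fun)
if __name__=="__main__":
    s=status.read_state(); tiltfit(vision.grab_frame("wrist"),s)
E
python3 fit.py
```

```text
tab [ 316  225   32   79 1920]
shift mm, far lift mm, tilt deg, dx mm [-11.5  -1.5  13.2   0. ] 37.61266925332174
```

The fit agrees with the geometry: about 13° of tilt with the far end on the rim. Now I'll lower, recentre and grip deep.

Emit:
{"fn": "apply_moves", "kwargs": {
  "increments": [
    [0, 0.02, 0.02, 0, 0.3],
    [0, 0.04, 0.04, 0, 0.3],
    [0, 0.06, 0.06, 0, 0.3],
    [0, 0.08, 0.08, 0, 0.3],
    [0, 0.1, 0.1, 0, 0.3],
    [0, 0.1, 0.112, 0, 0.3],
    [0, 0.1, 0.112, 0, 0.15],
    [0, 0.1, 0.112, 0, 0],
    [0, 0.1, 0.112, 0, 0],
    [0, 0.1, 0.112, 0, 0]
  ],
  "grip_force": 40
}}

```text
clock: 9.7
ee_pos: [0.5768, -0.2003, 0.1486]
tool_rot: [0.078, 0.997, -0.001, -0.0]
wrist_force: [-1.9, -8.4, -4.1]
grip_width: 0.148
grip_force: 37.1
```

```bash
python3 - <<'E'
from h import *; from rig import status,vision
s=status.read_state(); print(s["ee_pos"],s["wrist_force"],s["grip_width"],s["grip_force"])
f=vision.grab_frame("wrist"); m=lidmask(f,(40,80,400,330)); v,u=np.nonzero(m); print(u.min(),v.min(),u.max())
for z in(.17,.18): 
  for dy in (0,-.005): w=np.array([w2p(f,p,s) for p in lidpts(np.array([.578,-.1995+dy,z]),-9,0)]); print(z,dy,w[:,0].min(),w[:,1].min(),w[:,0].max())
E
```

```text
[ 0.57679031 -0.20032124  0.14858894] [-1.92917563 -8.39603414 -4.11889143] 0.14812114109579028 37.052970165386796
58 153 369
0.17 0 90.72366756569065 156.01786815451177 371.9708111224263
0.17 -0.005 82.26339607944342 157.5239241685128 363.1530249037025
0.18 0 77.01919233678728 159.8179806138249 375.0748655774456
0.18 -0.005 68.07568943226022 161.4161327539098 365.72983858418894
```

The far end looks raised (u 58 against about 90 expected) and 8 N of y force remains, so I pulled too far toward +y. I'll release, step back a few mm and regrip.

Emit:
{"fn": "apply_moves", "kwargs": {
  "increments": [
    [0, 0, 0, 0, 0.35],
    [0, 0, 0, 0, 0.35],
    [0, -0.01, 0, 0, 0.35],
    [0, -0.02, 0, 0, 0.35],
    [0, -0.02, 0, 0, 0.35],
    [0, -0.02, 0, 0, 0.2],
    [0, -0.02, 0, 0, 0],
    [0, -0.02, 0, 0, 0],
    [0, -0.02, 0, 0, 0],
    [0, -0.02, 0, 0, 0]
  ]
}}

```text
clock: 10.75
ee_pos: [0.5763, -0.2049, 0.1489]
tool_rot: [0.078, 0.997, -0.0, 0.0]
wrist_force: [-0.2, -1.3, 1.3]
grip_width: 0.129
grip_force: 44.0
```

```bash
python3 - <<'E'
from h import *; from rig import status,vision
s=status.read_state(); print(s["ee_pos"],s["wrist_force"],s["grip_width"],s["grip_force"])
f=vision.grab_frame("wrist"); m=lidmask(f,(40,80,400,330)); v,u=np.nonzero(m); print(u.min(),v.min(),u.max())
for t in(0,-5):
  for dy in (0,-.005): w=np.array([w2p(f,p,s) for p in lidpts(np.array([.5775,-.1995+dy,.17]),-9,t)]); print(t,dy,w[:,0].min(),w[:,1].min(),w[:,0].max())
E
```

```text
[ 0.5762696  -0.2048975   0.14891332] [-0.16840311 -1.25154464  1.29774123] 0.12916296889021026 43.968899846076965
89 151 377
0 0 98.56916625501145 154.51070641286597 379.9152801955962
0 -0.005 90.07432982922853 156.01399707868907 371.0940605562498
-5 0 79.4483803062192 156.10579499953715 374.3382444193803
-5 -0.005 70.40486970137766 157.64904273004157 365.64337216539184
```

Emit:
{"fn": "apply_moves", "kwargs": {
  "increments": [
    [0, 0, -0.05, 0, 0],
    [0, 0, -0.13, 0, 0],
    [0, 0, -0.2, 0, 0],
    [0.05, 0.07, -0.22, 0, 0],
    [0.13, 0.17, -0.22, 0, 0],
    [0.22, 0.28, -0.22, 0, 0],
    [0.31, 0.4, -0.22, 0, 0],
    [0.4, 0.52, -0.22, 0, 0],
    [0.48, 0.63, -0.22, 0, 0],
    [0.53, 0.69, -0.22, 0, 0]
  ]
}}

```text
clock: 11.8
ee_pos: [0.45, 0.0266, 0.216]
tool_rot: [0.077, 0.997, 0.0, 0.0]
wrist_force: [0.7, 0.5, -1.7]
grip_width: 0.127
grip_force: 43.5
```

Emit:
{"fn": "apply_moves", "kwargs": {
  "increments": [
    [0.04, 0.05, 0.05, 0, 0],
    [0.057, 0.075, 0.15, 0, 0],
    [0.057, 0.075, 0.25, 0, 0],
    [0.057, 0.075, 0.35, 0, 0],
    [0.057, 0.075, 0.45, 0, 0],
    [0.057, 0.075, 0.52, 0, 0],
    [0.057, 0.075, 0.58, 0, 0],
    [0.057, 0.075, 0.61, 0, 0],
    [0.057, 0.075, 0.615, 0, 0],
    [0.057, 0.075, 0.615, 0, 0]
  ]
}}

```text
clock: 12.8
ee_pos: [0.4384, 0.0492, 0.0311]
tool_rot: [0.078, 0.997, -0.0, 0.0]
wrist_force: [-0.8, -0.4, -0.6]
grip_width: 0.128
grip_force: 43.5
```

Emit:
{"fn": "apply_moves", "kwargs": {
  "increments": [
    [0, 0, 0.005, 0, 0],
    [0, 0, 0.01, 0, 0],
    [0, 0, 0.013, 0, 0],
    [0, 0, 0.013, 0, 0],
    [0, 0, 0.013, 0, 0.3],
    [0, 0, 0.013, 0, 0.5],
    [0, 0, 0.013, 0, 0.5],
    [0, 0, -0.03, 0, 0.6],
    [0, 0, -0.12, 0, 0.8],
    [0, 0, -0.25, 0, 1]
  ]
}}

```text
clock: 13.8
ee_pos: [0.4369, 0.0493, 0.1049]
tool_rot: [0.078, 0.997, -0.0, -0.002]
wrist_force: [1.1, -0.1, -0.3]
grip_width: 0.913
grip_force: 0.0
```

```bash
python3 - <<'E'
from h import *; from rig import status,vision
s=status.read_state(); print(s["ee_pos"],s["wrist_force"],s["joints"])
t=vision.grab_frame("top"); m=lidmask(t,(250,150,420,300)); cs,_=cv2.findContours(m.astype(np.uint8),cv2.RETR_EXTERNAL,cv2.CHAIN_APPROX_NONE)
h=cv2.convexHull(np.array([p2w(t,*p[0],.019)[:2] for p in cs[0]],np.float32)); print(cv2.minAreaRect(h))
print(inc(s,(.570,-.2495,.30),81))
E
```

```text
[0.43690816 0.04927501 0.10488821] [ 1.11776016 -0.08106407 -0.26687444] [-6.32012626e-02 -5.11583413e-02  1.91155312e+00 -9.24439040e-05
  1.28459919e+00 -1.47756795e+00]
((0.40829381346702576, -0.04218533635139465), (0.3029542565345764, 0.43808141350746155), 88.50049591064453)
[-5.912e-01 -9.149e-01 -6.520e-01  2.000e-04]
```

Emit:
{"fn": "apply_moves", "kwargs": {
  "increments": [
    [0, 0, -0.1, 0, 1],
    [0, 0, -0.25, 0, 1],
    [-0.05, -0.08, -0.4, 0, 1],
    [-0.12, -0.2, -0.5, 0, 1],
    [-0.2, -0.34, -0.57, 0, 1],
    [-0.28, -0.47, -0.585, 0, 1],
    [-0.36, -0.61, -0.585, 0, 1],
    [-0.44, -0.75, -0.585, 0, 1],
    [-0.51, -0.87, -0.585, 0, 1],
    [-0.542, -0.923, -0.585, 0, 1]
  ]
}}

```text
clock: 14.85
ee_pos: [0.556, -0.253, 0.2795]
tool_rot: [0.079, 0.997, 0.0, -0.001]
wrist_force: [0.5, 0.9, -1.0]
grip_width: 1.001
grip_force: 0.0
```

```bash
python3 - <<'E'
from h import *; from rig import status,vision
import pickle
s=status.read_state(); print(s["ee_pos"],s["qd"].round(2).max())
f=vision.grab_frame("wrist"); pickle.dump((f,s),open("f6.pkl","wb"))
t=vision.grab_frame("top"); g=vision.grab_frame("side"); pickle.dump((t,g),open("f6b.pkl","wb"))
m=lidmask(t,(290,170,380,260)); cs,_=cv2.findContours(m.astype(np.uint8),cv2.RETR_EXTERNAL,cv2.CHAIN_APPROX_NONE)
for z in(.01,.019,): 
  h=cv2.convexHull(np.array([p2w(t,*p[0],z)[:2] for p in cs[0]],np.float32)); print(cv2.minAreaRect(h))
d=np.zeros((500,800,3),np.uint8)
c=w2p(f,(.570,-.2495,.11),s).astype(int); print(c)
k=f["color"][c[1]-80:c[1]+80,c[0]-100:c[0]+100]; d[:400,:500]=cv2.resize(k,(500,400),interpolation=cv2.INTER_CUBIC)
d[:300,500:]=cv2.resize(t["color"][165:265,285:385],(300,300),interpolation=cv2.INTER_CUBIC)
cv2.imwrite("pics/k6.png",d)
E
```

```text
[ 0.55598419 -0.25299292  0.27953086] 0.25
((0.43775415420532227, -0.0037412121891975403), (0.15870730578899384, 0.10759342461824417), 67.04203033447266)
((0.43611565232276917, -0.0026640817523002625), (0.15770524740219116, 0.10691411793231964), 67.04202270507812)
[323 190]
```

View pics/k6.png

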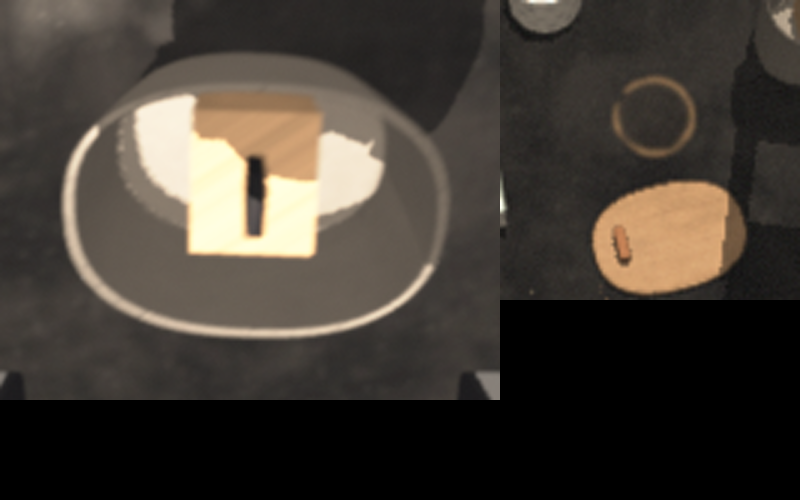

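The crop shows the canister open, with the key head as a black bar spanning about (321–329,172–205) in the full image, slotted in the block. The right panel shows the lid lying flat, right way up, clear of everything. I'll measure the key by fitting its silhouette.

```bash
cat > keyfit.py <<'E'
from h import *; import pickle
from scipy.optimize import minimize
f,s=pickle.load(open("f6.pkl","rb")); c=f["color"].astype(int)
m=(c.max(-1)<75).astype(np.uint8); K=np.zeros_like(m); K[168:210,314:336]=1; m*=K
n,l,st,ce=cv2.connectedComponentsWithStats(m); k=1+np.argmax(st[1:,4]); print(st[k],ce[k])
M=(l==k); H=cv2.convexHull(np.argwhere(M)[:,::-1].astype(np.int32))[:,0].astype(float)
box=np.array([[a*.015,b*.0045,z] for a in(-1,1) for b in(-1,1) for z in(.078,.114)])
def hull(q): return cv2.convexHull(np.array([w2p(f,p,s) for p in R.from_euler("z",q[2]*10,degrees=True).apply(box)+[.57+q[0]*.01,-.25+q[1]*.01,0]],np.float32))
def cost(q):
    h=hull(q); return np.mean([cv2.pointPolygonTest(h,tuple(x),True)**2 for x in H])+np.mean([cv2.pointPolygonTest(H.astype(np.float32),tuple(map(float,x[0])),True)**2 for x in h])
r=minimize(cost,[0,0,-.9],method="Nelder-Mead"); print(r.x,r.fun); print(.57+r.x[0]*.01,-.25+r.x[1]*.01,r.x[2]*10)
# rim/canister centre from the bright wood block as a check
w=((c[...,2]>200)&(c[...,2]-c[...,0]>40)).astype(np.uint8)
print(hull(r.x)[:,0].round(1).tolist())
from rig import status
s2=status.read_state(); print(inc(s2,(.57+r.x[0]*.01,-.25+r.x[1]*.01,.20),90+r.x[2]*10))
E
python3 keyfit.py
```

```text
[322 173   6  18  84] [324.9047619  181.39285714]
[-0.61713948  0.38016304 -0.1298143 ] 59.84280077485925
0.5638286051936008 -0.24619836961274594 -1.2981430441368453
[[331.8999938964844, 198.6999969482422], [323.70001220703125, 199.8000030517578], [320.1000061035156, 173.10000610351562], [320.0, 165.89999389648438], [327.6000061035156, 164.89999389648438], [328.5, 172.0], [330.70001220703125, 189.1999969482422]]
[-0.0252  0.0186  0.2659 -0.043 ]
```

```bash
sed -i 's/m=(c.max(-1)<75)/m=((c[...,2]-c[...,0]<30)\&(c.max(-1)<150))/' keyfit.py; python3 keyfit.py; python3 - <<'E'
import pickle; f,s=pickle.load(open("f6.pkl","rb")); print(f["color"][170:208:2,318:333,2])
E
```

```text
[322 173   6  31 158] [324.56962025 188.03164557]
[-0.02844378  0.11314504 -0.82282071] 12.077163942140391
0.569715562198984 -0.2488685496258493 -8.228207099622216
[[328.70001220703125, 204.6999969482422], [320.5, 204.8000030517578], [320.29998779296875, 194.8000030517578], [320.1000061035156, 178.1999969482422], [320.0, 170.5], [327.70001220703125, 170.39999389648438], [328.6000061035156, 178.10000610351562]]
[-0.046   0.0129  0.2659 -0.0045]
[[203 195 192 192 190 188 188 188 188 189 194 200 204 206 208]
 [250 222 192 170 139 113 110 117 129 141 160 183 199 208 208]
 [255 255 245 176  94  39  31  32  42  82 130 169 194 204 203]
 [255 255 254 227 116  42  27  27  33  62 111 154 183 197 201]
 [255 255 252 220 114  41  27  28  31  53  98 140 173 195 204]
 [255 255 251 192  99  42  34  32  34  49  99 157 228 251 252]
 [255 255 249 191  89  40  34  35  35  65 163 240 254 255 255]
 [255 255 246 183  80  38  33  35  36  50 112 217 253 255 255]
 [255 255 247 181  73  35  34  36  37  48 105 197 249 255 255]
 [255 255 247 183  89  56  46  39  37  52 113 210 252 255 255]
 [255 255 247 185 101  89  90  83  67  78 170 243 254 255 255]
 [255 255 248 189 103  93  96  93  88  98 179 245 254 255 255]
 [255 255 248 191 107  93  95  92  87 109 198 251 255 255 255]
 [255 255 249 196 108  92  93  88  87 130 219 252 255 255 255]
 [255 255 249 200 109  91  90  85  85 143 229 253 255 255 255]
 [255 255 250 204 117  91  88  81  87 162 237 254 255 255 255]
 [255 255 249 206 128  91  84  77  87 171 243 254 255 255 255]
 [255 255 252 242 221 194 186 185 184 230 254 255 255 255 255]
 [255 255 255 255 255 255 255 255 255 255 255 255 255 255 255]]
```

Key at (0.570,−0.249), yaw about −8.5°, which matches the canister centre. Descending to pinch the head.

Emit:
{"fn": "apply_moves", "kwargs": {
  "increments": [
    [-0.046, 0.013, 0.05, 0, 0.6],
    [-0.046, 0.013, 0.15, 0, 0.5],
    [-0.046, 0.013, 0.3, 0, 0.5],
    [-0.046, 0.013, 0.43, 0, 0.5],
    [-0.046, 0.013, 0.54, 0, 0.5],
    [-0.046, 0.013, 0.61, 0, 0.5],
    [-0.046, 0.013, 0.642, 0, 0.5],
    [-0.046, 0.013, 0.648, 0, 0.5],
    [-0.046, 0.013, 0.648, 0, 0.4],
    [-0.046, 0.013, 0.648, 0, 0.2]
  ],
  "grip_force": 30
}}

```text
clock: 16.0
ee_pos: [0.5703, -0.248, 0.0878]
tool_rot: [0.078, 0.997, -0.0, 0.001]
wrist_force: [0.7, 0.3, -0.9]
grip_width: 0.24
grip_force: 0.0
```

Emit:
{"fn": "apply_moves", "kwargs": {
  "increments": [
    [0, 0, 0, 0, 0],
    [0, 0, 0, 0, 0],
    [0, 0, 0, 0, 0],
    [0, 0, 0, 0, 0],
    [0, 0, 0, 0, 0],
    [0, 0, 0, 0, 0],
    [0, 0, 0, 0, 0],
    [0, 0, 0, 0, 0],
    [0, 0, 0, 0, 0],
    [0, 0, 0, 0, 0]
  ],
  "grip_force": 80
}}

```text
clock: 17.0
ee_pos: [0.5702, -0.2481, 0.0877]
tool_rot: [0.078, 0.997, -0.0, 0.001]
wrist_force: [-0.8, 1.6, 6.0]
grip_width: 0.085
grip_force: 78.2
```

Emit:
{"fn": "apply_moves", "kwargs": {
  "increments": [
    [0, 0, -0.04, 0, 0],
    [0, 0, -0.1, 0, 0],
    [0, 0, -0.2, 0, 0],
    [0, 0, -0.32, 0, 0],
    [0, 0, -0.44, 0, 0],
    [0.01, 0.04, -0.53, 0, 0],
    [0.02, 0.13, -0.577, 0, 0],
    [0.04, 0.25, -0.577, 0, 0],
    [0.06, 0.38, -0.577, 0, 0],
    [0.08, 0.5, -0.577, 0, 0]
  ]
}}

```text
clock: 18.0
ee_pos: [0.5691, -0.0945, 0.2609]
tool_rot: [0.078, 0.997, -0.0, 0.001]
wrist_force: [0.7, -0.1, -0.1]
grip_width: 0.086
grip_force: 78.0
```

Emit:
{"fn": "apply_moves", "kwargs": {
  "increments": [
    [0.02, 0.14, 0, 0, 0],
    [0.04, 0.28, 0, 0, 0],
    [0.06, 0.42, 0, 0, 0],
    [0.08, 0.55, 0, 0.005, 0],
    [0.11, 0.68, 0, 0.01, 0],
    [0.14, 0.8, 0, 0.0144, 0],
    [0.16, 0.9, 0, 0.0144, 0],
    [0.17, 0.97, 0, 0.0144, 0],
    [0.185, 1, 0, 0.0144, 0],
    [0.185, 1, 0, 0.0144, 0]
  ]
}}

```text
clock: 19.0
ee_pos: [0.5608, 0.2097, 0.2602]
tool_rot: [0.1, 0.995, 0.0, 0.0]
wrist_force: [0.0, -0.2, 0.3]
grip_width: 0.086
grip_force: 78.1
```

```bash
python3 - <<'E'
from h import *; from rig import status,vision
import pickle
s=status.read_state(); print(s["ee_pos"],abs(s["qd"]).max(),s["grip_width"],s["wrist_force"])
f=vision.grab_frame("wrist"); pickle.dump((f,s),open("f7.pkl","wb")); cv2.imwrite("pics/l7.png",f["color"])
print(w2p(f,(.582,.229,.088),s), [w2p(f,s["ee_pos"]+[0,0,-.0397+z],s) for z in(0,.03,.066)])
c=f["color"].astype(int); p=w2p(f,(.582,.229,.088),s).astype(int)
m=((c[...,2]-c[...,0]>40)).astype(np.uint8); K=np.zeros_like(m); K[p[1]-50:p[1]+50,p[0]-50:p[0]+50]=1; m*=K
n,l,st,ce=cv2.connectedComponentsWithStats(m); k=1+np.argmax(st[1:,4]); print(st[k],ce[k],p2w(f,*ce[k],.088,s))
E
```

```text
[0.56083712 0.20971802 0.26019141] 0.03436770576771189 0.0855214499440883 [ 0.01499049 -0.24296235  0.28281313]
[339.54554758 193.10121057] [array([318.4426738 , 228.52828421]), array([318.35553752, 250.10321183]), array([318.20355339, 287.73445846])]
[324 175  37  36 998] [341.69338677 193.06312625] [0.58242705 0.23133457 0.088     ]
```

Images are used up, so I'll localise the slot and the key blade numerically.

```bash
python3 - <<'E'
from h import *
import pickle
f,s=pickle.load(open("f7.pkl","rb")); c=f["color"].astype(int)
b=c.max(-1)
np.set_printoptions(linewidth=250)
print("lock u320..363 v168..216"); 
for v in range(172,216,2): print(v,"".join("%4d"%x for x in b[v,322:364:1]))
print("key u300..338")
for v in range(222,262,3): print(v,"".join("%4d"%x for x in b[v,302:338]))
E
```

```text
lock u320..363 v168..216
172  144 143 142 141 141 142 141 136 124 112 102 100 103 105 105 106 108 109 110 108 106 106 107 106 104 107 108 106 105 104 106 114 126 135 143 145 146 145 146 145 145 145
174  145 144 143 137 128 114 103  98  99 102 105 106 106 105 104 104 107 111 112 110 109 112 112 108 106 106 106 107 106 106 107 106 103 102 109 122 134 143 145 145 145 145
176  146 144 131 111 101 103 105 103 101 103 102 101 104 110 114 117 119 119 119 120 121 122 119 118 119 119 118 115 108 103 103 106 106 107 108 104 104 118 135 142 143 144
178  135 116 101 101 105 106 104  99  96  95 101 112 119 125 128 129 130 129 127 127 127 127 127 127 127 127 127 125 118 108 100  95  98 102 106 107 105 103 107 123 137 142
180  102  98 103 105 105 100  97  99 107 117 123 125 125 125 124 124 123 123 123 123 123 122 122 123 123 123 123 123 124 122 120 114 104 103 106 105 104 105 104 103 115 133
182  101 102 103 101  96  95 109 123 127 127 126 124 124 124 124 123 123 123 123 122 122 122 122 122 122 123 123 123 123 124 127 127 126 118 106  97 100 104 105 104 104 113
184  103 103 107 105  99 110 119 121 
[... 4130 characters left out ...]
  14  15  15  15  15  15  13  15  14  16  15  14  15  15  16  15  16  33  66  87  88  87  88  88  88  88
252   89  88  89  87  88  85  68  32  16  16  15  15  13  17  14  13  16  14  16  13  15  16  14  15  14  14  17  27  64  86  88  88  89  89  89  88
255   88  88  89  88  88  82  60  26  13  16  15  14  16  13  14  15  15  13  16  16  15  14  15  16  15  14  15  25  57  81  88  89  89  88  88  88
258   88  88  88  88  88  79  55  24  14  17  15  17  17  17  18  18  16  16  17  18  17  16  19  18  15  16  16  20  48  73  87  88  88  88  88  88
261   88  88  89  89  87  73  43  22  16  17  19  18  18  18  18  16  19  19  19  19  20  17  20  18  19  17  17  20  41  71  85  88  87  87  88  88
```

```bash
python3 - <<'E'
from h import *
import pickle
f,s=pickle.load(open("f7.pkl","rb")); b=f["color"].max(-1).astype(int)
for v in range(206,230): print(v,b[v,316:323:2],end=" ")
print()
M=R.from_quat(s["tool_rot"]).as_matrix(); 
for n,p in dict(tipfront=(.0045,0,-.0),tipshoulder=(.0065,0,-.004),headlow=(.015,0,-.03),headtop=(.015,0,-.066)).items():
    print(n,w2p(f,s["ee_pos"]+M@np.array([p[0],0,.0397+p[2]]),s))
for yd in(78.4,): print(inc(s,(.5822,.2307,.1307),yd))
E
```

```text
206 [245 246 246 219] 207 [247 247 247 237] 208 [247 247 247 245] 209 [247 247 247 247] 210 [247 247 247 247] 211 [247 247 247 247] 212 [247 247 247 247] 213 [247 247 247 247] 214 [247 247 247 247] 215 [247 247 247 247] 216 [247 247 247 247] 217 [247 247 247 247] 218 [247 247 247 247] 219 [246 246 246 246] 220 [237 236 235 236] 221 [184 178 178 181] 222 [109  95  95 102] 223 [96 79 78 86] 224 [96 78 78 87] 225 [96 78 78 87] 226 [94 77 76 85] 227 [70 57 57 62] 228 [27 23 23 25] 229 [13 15 14 14] 
tipfront [318.45211155 222.33989851]
tipshoulder [318.44160976 221.91560173]
headlow [318.35924078 226.08490695]
headtop [318.19116019 258.89437227]
[-0.0557  0.0826  0.4317  0.0007]
```

The key sits centred in the grip within about 0.5 mm, and the keyway is at (0.582,0.231). Moving above it.

Emit:
{"fn": "apply_moves", "kwargs": {
  "increments": [
    [-0.02, 0.03, 0.03, 0, 0],
    [-0.045, 0.065, 0.1, 0, 0],
    [-0.056, 0.083, 0.18, 0, 0],
    [-0.056, 0.083, 0.26, 0, 0],
    [-0.056, 0.083, 0.33, 0, 0],
    [-0.056, 0.083, 0.38, 0, 0],
    [-0.056, 0.083, 0.42, 0, 0],
    [-0.056, 0.083, 0.43, 0, 0],
    [-0.056, 0.083, 0.43, 0, 0],
    [-0.056, 0.083, 0.43, 0, 0]
  ],
  "grip_force": 100
}}

```text
clock: 20.05
ee_pos: [0.5831, 0.2301, 0.1314]
tool_rot: [0.101, 0.995, 0.0, 0.001]
wrist_force: [0.4, 0.7, -0.1]
grip_width: 0.086
grip_force: 101.2
```

```bash
python3 - <<'E'
from h import *; from rig import status,vision
s=status.read_state(); print(s["ee_pos"],s["wrist_force"],inc(s,(.5822,.2307,.1307),78.4))
f=vision.grab_frame("wrist"); b=f["color"].max(-1).astype(int); sat=f["color"][...,2].astype(int)-f["color"][...,0]
print(w2p(f,(.5822,.2307,.088),s), w2p(f,s["ee_pos"]-[0,0,.0397],s))
p=w2p(f,(.5822,.2307,.088),s).astype(int)
for v in range(p[1]-24,p[1]+30,3): print(v,"".join("%4d"%x for x in b[v,p[0]-26:p[0]+28:2]))
E
```

```text
[0.58311403 0.23006672 0.13142086] [ 0.35057917  0.71613278 -0.05099052] [0.0034 0.0015 0.0024 0.0003]
[319.07565425 224.84855044] [318.42348896 228.49019647]
200  102 108 106 101  97  97  95 112 126 131 133 131 130 128 128 129 130 130 130 129 115  97  96 101 105 108 107
203  107 107 102  93  97 113 126 127 125 124 125 125 124 124 124 124 124 124 124 124 125 125 118  98  92 103 105
206  106  99  91 114 128 128 126 127 126 126 126 126 125 125 125 125 125 126 126 126 126 128 128 127 122  93  94
209  107  92 115 125 124 125 125 125 126 127 127 126 126 126 125 124 125 125 126 124 125 128 126 126 126 123  95
212  114 113 122 122 122 121 124 125 125 128 128 126 126 127 125 125 125 125 126 125 125 127 121 121 122 123 119
215  118 127 126 127 126 126 126 126 126 124 117 106  98 107 107 109 116 111 124 124 125 127 125 125 126 125 126
218  124 127 127 126 125 123 120 126 126 125 117 104  94 104 104  98  95 110 124 124 125 127 119 125 125 125 125
221  128 130 130 130 129 115 114 126 126 125 118  98  90  86  86  87  98 111 125 124 124 121 106 129 130 129 130
224  125 124 124 125 124 103 113 126 
[... 392 characters left out ...]
28 130 130 129 129 130
236  133 126 128 129 130 129 128 126 124  59  14  13  15  16  15  13  16  52 120 125 127 129 129 129 128 128 127
239   87  98 125 128 128 129 128 127 124  45  15  14  14  14  14  14  15  40 121 125 126 129 127 126 126 123  99
242  102  81  92 118 126 126 127 127 124  40  15  15  16  14  14  15  15  34 123 125 127 128 125 125 120  98  81
245  106 108  95  81  98 104 105 105  97  24  14  14  14  15  15  15  16  25  97 105 105 105 104 104  84  92 107
248  107 105 109  98  90  89  89  89  56  14  14  14  15  14  15  15  15  16  53  88  90  89  90  88 104 110 104
251  139 117 108  94  90  89  89  88  50  14  15  15  15  17  14  13  15  15  43  88  89  90  89  94 109 106 120
```

Emit:
{"fn": "apply_moves", "kwargs": {
  "increments": [
    [0.001, 0.001, 0, 0, 0],
    [0.002, 0.002, 0.003, 0, 0],
    [0.002, 0.002, 0.008, 0, 0],
    [0.002, 0.002, 0.013, 0, 0],
    [0.002, 0.002, 0.018, 0, 0],
    [0.002, 0.002, 0.023, 0, 0],
    [0.002, 0.002, 0.028, 0, 0],
    [0.002, 0.002, 0.033, 0, 0],
    [0.002, 0.002, 0.036, 0, 0],
    [0.002, 0.002, 0.036, 0, 0]
  ]
}}

```text
clock: 21.1
ee_pos: [0.5822, 0.2307, 0.1195]
tool_rot: [0.101, 0.995, -0.0, -0.0]
wrist_force: [0.9, 0.0, -1.6]
grip_width: 0.083
grip_force: 101.2
```

It's in the slot with no resistance (8 mm deep). Pushing through the pins with a small wiggle.

Emit:
{"fn": "apply_moves", "kwargs": {
  "increments": [
    [0, 0, 0.012, 0.006, 0],
    [0, 0, 0.024, -0.006, 0],
    [0, 0, 0.036, 0.006, 0],
    [0, 0, 0.048, -0.006, 0],
    [0, 0, 0.06, 0.006, 0],
    [0, 0, 0.07, -0.006, 0],
    [0, 0, 0.078, 0.006, 0],
    [0, 0, 0.085, -0.006, 0],
    [0, 0, 0.09, 0, 0],
    [0, 0, 0.09, 0, 0]
  ]
}}

```text
clock: 22.1
ee_pos: [0.5831, 0.231, 0.0972]
tool_rot: [0.101, 0.995, 0.001, 0.002]
wrist_force: [-17.4, -5.6, 51.5]
grip_width: 0.087
grip_force: 109.7
```

It bottomed at the expected height (TCP 0.0972, tip about 30 mm deep). I'll ease the push before turning.

Emit:
{"fn": "apply_moves", "kwargs": {
  "increments": [
    [0, 0, -0.003, 0, 0],
    [0.001, 0, -0.006, 0, 0],
    [0.001, 0, -0.008, 0, 0],
    [0.001, 0, -0.008, 0, 0],
    [0.001, 0, -0.008, 0, 0],
    [0.001, 0, -0.008, 0, 0],
    [0.001, 0, -0.008, 0, 0],
    [0.001, 0, -0.008, 0, 0],
    [0.001, 0, -0.008, 0, 0],
    [0.001, 0, -0.008, 0, 0]
  ]
}}

```text
clock: 23.1
ee_pos: [0.5828, 0.2309, 0.0975]
tool_rot: [0.101, 0.995, 0.0, 0.002]
wrist_force: [-6.0, -1.4, 25.2]
grip_width: 0.086
grip_force: 105.6
```

Emit:
{"fn": "apply_moves", "kwargs": {
  "increments": [
    [0, 0, 0, 0.02, 0],
    [0, 0, 0, 0.05, 0],
    [0, 0, 0, 0.08, 0],
    [0, 0, 0, 0.11, 0],
    [0, 0, 0, 0.14, 0],
    [0, 0, 0, 0.17, 0],
    [0, 0, 0, 0.2, 0],
    [0, 0, 0, 0.23, 0],
    [0, 0, 0, 0.25, 0],
    [0, 0, 0, 0.25, 0]
  ],
  "grip_force": 120
}}

```text
clock: 24.1
ee_pos: [0.5825, 0.2307, 0.0975]
tool_rot: [0.475, 0.88, 0.001, 0.001]
wrist_force: [-7.9, -4.3, 27.4]
grip_width: 0.08
grip_force: 119.7
```

```bash
python3 -c "
from h import *; from rig import status
s=status.read_state(); M=R.from_quat(s['tool_rot']).as_matrix(); print(s['ee_pos'],s['wrist_force'],s['moment'],np.degrees(np.arctan2(M[1,1],M[0,1])),s['joints'][5],s['grip_width'])"
```

```text
[0.58254174 0.23073566 0.09754066] [-7.89758086 -4.304594   27.36395144] [-0.84284056  1.4625045   0.03132796] 33.252428897156605 -0.32571565327036345 0.07983332548410176
```

Emit:
{"fn": "apply_moves", "kwargs": {
  "increments": [
    [0, 0, 0, 0.03, 0],
    [0, 0, 0, 0.06, 0],
    [0, 0, 0, 0.09, 0],
    [0, 0, 0, 0.12, 0],
    [0, 0, 0, 0.155, 0],
    [0, 0, 0, 0.19, 0],
    [0, 0, 0, 0.225, 0],
    [0, 0, 0, 0.26, 0],
    [0, 0, 0, 0.29, 0],
    [0, 0, 0, 0.3, 0]
  ]
}}

```text
clock: 25.1
ee_pos: [0.5825, 0.2309, 0.0975]
tool_rot: [0.823, 0.568, 0.001, 0.001]
wrist_force: [-9.1, -3.7, 27.5]
grip_width: 0.08
grip_force: 119.7
```

```bash
python3 -c "
from h import *; from rig import status
s=status.read_state(); M=R.from_quat(s['tool_rot']).as_matrix(); print(s['ee_pos'],s['wrist_force'],s['moment'],np.degrees(np.arctan2(M[1,1],M[0,1])),s['joints'][5],s['grip_width'])"
```

```text
[0.58251964 0.23086316 0.0975464 ] [-9.06437113 -3.69876924 27.50962702] [-0.56729238  1.53207511  0.14775449] -20.81547099332093 0.6179841856584696 0.0797484166530621
```

Emit:
{"fn": "apply_moves", "kwargs": {
  "increments": [
    [0, 0, 0, 0.008, 0],
    [0, 0, 0, 0.016, 0],
    [0, 0, 0, 0.022, 0],
    [0, 0, 0, 0.022, 0],
    [0, 0, 0, 0.022, 0],
    [0, 0, 0, 0.022, 0],
    [0, 0, 0, 0.022, 0],
    [0, 0, 0, 0.022, 0],
    [0, 0, 0, 0.022, 0],
    [0, 0, 0, 0.022, 0]
  ]
}}

```text
clock: 26.1
ee_pos: [0.5822, 0.231, 0.0975]
tool_rot: [0.841, 0.541, 0.001, 0.0]
wrist_force: [-10.3, -3.0, 28.2]
grip_width: 0.082
grip_force: 119.8
```

```bash
python3 - <<'E'
from h import *; from rig import status,vision
s=status.read_state(); M=R.from_quat(s['tool_rot']).as_matrix(); print(s['ee_pos'],s['wrist_force'],s['moment'],np.degrees(np.arctan2(M[1,1],M[0,1])),s['grip_width'],s['grip_force'])
t=vision.grab_frame("top"); m=lidmask(t,(290,170,380,260)); cs,_=cv2.findContours(m.astype(np.uint8),cv2.RETR_EXTERNAL,cv2.CHAIN_APPROX_NONE)
print(cv2.minAreaRect(cv2.convexHull(np.array([p2w(t,*p[0],.019)[:2] for p in cs[0]],np.float32))))
import pickle; t0=pickle.load(open("f0.pkl","rb"))["top"]
for n,(u,v) in dict(mug=(300,158),tin=(220,298),spice=(456,195)).items(): print(n,np.abs(t["color"][v-15:v+15,u-15:u+15].astype(int)-t0["color"][v-15:v+15,u-15:u+15]).mean())
E
```

```text
[0.58224928 0.23099009 0.09753118] [-10.322792    -2.98531134  28.22978096] [-0.48649231  1.96461393  0.10842236] -24.550514625266747 0.08193772699543547 119.84093070030212
((0.46735042333602905, 0.02528739720582962), (0.23935990035533905, 0.1426304131746292), 67.04202270507812)
mug 1.1514814814814816
tin 1.1625925925925926
spice 1.2718518518518518
```

The bystanders are undisturbed. The moment shows no clear stop, so I'll check the plug angle by comparing its face marks (polar-unwrapped) before and now.

```bash
cat > plug.py <<'E'
from h import *; from rig import status,vision
import pickle
def polar(f,s,c,rs,A):
    g=f["color"].astype(np.float32).max(-1)
    P=np.array([[w2p(f,(c[0]+r*np.cos(a),c[1]+r*np.sin(a),.088),s) for r in rs] for a in np.radians(A)],np.float32)
    return cv2.remap(g,P[...,0],P[...,1],cv2.INTER_LINEAR)
A=np.arange(0,360,6)
f0,s0=pickle.load(open("f7.pkl","rb"))
s=status.read_state(); f=vision.grab_frame("wrist"); pickle.dump((f,s),open("f9.pkl","wb"))
rs=[.008,.0095,.011,.0125,.014,.0155,.018]
a=polar(f0,s0,(.5823,.2312),rs,A); b=polar(f,s,(.5823,.2312),rs,A)
for i,x in enumerate(A): print(x,a[i].astype(int),b[i].astype(int))
E
python3 plug.py
```

```text
0 [160 218 239 244 244 244 238] [ 80  98 101 105 119 119 117]
6 [157 210 237 245 245 244 237] [100 114 110 103 115 115 116]
12 [158 204 232 243 244 242 238] [112 115 116 102 115 115 116]
18 [173 210 233 243 242 237 235] [101 114 116 114 115 115 113]
24 [199 225 240 243 243 237 227] [ 66 112 115 116 113 112 113]
30 [222 238 243 244 244 243 234] [ 27  91 113 115 116 112 117]
36 [233 242 244 244 245 244 235] [ 14  33  93 113 116 116 118]
42 [240 244 244 244 245 244 234] [ 12  12  24  83 111 108 116]
48 [242 244 243 242 245 245 236] [ 12  11  11  12  38 106 114]
54 [244 244 237 235 244 244 239] [ 12  12  14  11  12  91 115]
60 [244 243 226 228 244 243 236] [ 13  13  12  13  16  99 117]
66 [244 242 216 226 244 242 234] [ 13  10  11  12  18 102 117]
72 [244 241 208 226 244 243 235] [ 11  11  12  11  18  98 118]
78 [244 239 205 227 244 243 234] [ 12  13  14  12  22 101 118]
84 [244 241 210 228 244 243 236] [ 12  12  12  43  98 113 118]
90 [243 242 219 232 244 243 236] [ 12  30  82 112 113 113 117]
96 [239 229 211 218 228 234 210] [ 26  93 116 116 111 115 116]
102 [216 194 168 165 159 165 13
[... 1831 characters left out ...]
08 183 166 132] [15 37 80 81 81 81 81]
294 [242 245 243 233 228 233 205] [27 71 82 82 82 82 63]
300 [240 245 244 243 243 244 240] [52 81 81 81 82 79 22]
306 [230 242 245 244 244 237 233] [70 82 81 82 77 39 22]
312 [212 234 243 245 244 238 227] [80 82 82 81 55 21 20]
318 [172 216 237 244 244 242 237] [81 81 82 80 27 21 20]
324 [145 184 232 244 245 244 239] [81 81 82 72 41 28 35]
330 [135 188 235 244 244 244 239] [ 81  82  82 102 108 104 114]
336 [147 205 239 243 241 244 239] [ 81  82  82 108 114 114 115]
342 [160 220 240 241 239 244 239] [ 81  82  82 109 116 116 116]
348 [167 223 240 241 239 244 238] [ 81  82  82 104 115 115 115]
354 [166 222 240 242 241 244 238] [ 82  81  80 104 115 116 118]
```

The marks and the head outline agree. The key head has turned about 102° with the tool, so allowing for the 9° of play, the plug is at about 1.6 rad (its stop). Push is 28 N, grip 120 N. Handing in.

```bash
python3 -c "
from rig import workorder; print(workorder.sign_off())"
```

```text
the job is handed in; nothing more can be done
None
```

The job is handed in: the lid lies flat, right way up, on the worktop, and the key is fully home, held turned about a quarter clockwise against the spring in a 120 N grip; mug, tin and spice jar stand where they were (plug angle of about 1.6 rad inferred from the key's and tool's turn, and no verdict came back).

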